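# Mix the board varnish, then hold the index plunger out

### The job

I am about to varnish the circuit board in the rotating holder: mix the settled varnish by turning its closed bottle (the round, narrow-necked one in the drip tray) upside down and standing it back upright in the tray, released. Then take the knob of the sprung index plunger on the holder, pull it straight up as far as it goes so that the pin is clear of the hole in the index disc, and keep holding it there so that I can turn the board: the job finishes with you still holding the plunger out. Do not drop the bottle, and leave the other things on the bench where they are.

Things in the scene. Friction and masses are not known exactly. Their poses are not given: they have to be found in the camera images.
- bottle_mid (a point): Varnish bottle: closed round amber glass bottle, narrow neck, black screw cap, 170 to 310 g, loose in the tray. Body 50 mm across, straight-sided up to 94 mm; neck 26 mm, cap 30 mm across; 145 mm tall. Point on its axis, half-way up (72.5 mm over its underside); z along the axis to the cap. It, the jar and the tin stand about 140 mm apart in a row, in any order.
- tray: Steel drip tray fixed to the bench: 150 mm (x) by 430 mm (y), rim 14 mm high and 4 mm thick, inner floor 4 mm above the bench. Origin on the bench under its centre. The three containers stand in a row along its y axis.
- plunger_knob (a point): Centre of the index plunger's upright black pull knob, 204 mm above the bench when sprung home; moves with the knob; z up, along the pull. Knob 22 mm high and round: 30 mm across from 2 mm below this point to 8 mm above it, 23 mm across at its underside. Under it an 18 mm barrel, then a 25 mm lock nut; the bracket's flat top is 26 mm below this point.
- plunger (a joint): Lift of the index plunger, m: 0 = sprung home, its 10 mm pin 8 mm deep in the disc's hole; it slides straight up; 0.014 = fully back, at its stop. The spring pulls it down with 7 N at 0, 14 N at 0.014; let go, it springs home.
- holder: Rotating circuit-board holder, fixed to the bench: base rail, two uprights 250 mm apart along its y, a level frame with a green board between them at 115 mm height. Origin on the bench under its middle. At its +y end: steel index disc (80 mm, axis along y, top at 155 mm) and, 148 mm along +y from the origin, the plunger over it on a bracket (y 120 to 170 mm, x 17 mm either side, top at 178 mm).
- jar_mid (a point): Bystander: squat amber jar, 66 mm diameter, 70 mm high, wide metal lid, loose in the tray. Point on its axis half-way up.
- tin_mid (a point): Bystander: flat-sided metal tin, 44 by 64 mm and 88 mm high with a white cap to 102 mm, loose in the tray. Point at the centre of the tin's body.
- meter_mid (a point): Bystander: black multimeter lying flat, 150 by 75 by 32 mm. Point at its centre.
- spool_mid (a point): Bystander: solder spool standing on its flange, 56 mm diameter, 39 mm high. Point at its centre.
- screwdriver_grip (a point): Bystander: screwdriver lying flat, 170 mm long. Point in its handle.
- cup_rim (a point): Bystander: plastic cup, 72 mm mouth, 95 mm high. Point at the centre of its mouth.
- valve_mid (a point): Bystander: glass radio valve standing upright, 38 mm diameter, 86 mm high. Point at its centre.

How it is judged:
By the outcome, as a careful person would: the job done as asked, in the order asked, and still so for the second after the job is handed in, while the arm keeps its last pose, push and grip.
It also fails if it takes over 72 s, if anything falls off the work surface, if the arm or the gripper's body presses on something with over 40 N, if the wrist force passes 120 N, or if a joint passes its speed limit or range.

### The arm

A 6-joint arm with a two-finger parallel gripper is mounted at the origin on the work surface. World frame = base frame: x ahead of the robot, y to its left, z up, the work surface at z = 0. Lengths are in mm, angles in degrees, forces in N, time in s.
With the tool pointing down it reaches from about 300 to 850 mm from the base axis. Payload 4.2 kg.
Tool frame: the origin (TCP) lies at the very end of the fingers, on their centre line; the grasp point (between the pads) lies 19 mm behind it; z points along the fingers, y is the direction in which the jaws open and shut (so a half turn about z gives the same grasp; the last joint's range is limited). The gripper opens to 91 mm and grips with 3 to 60 N. Pads are 32 mm wide; open, the fingers measure 118 mm over their backs; the gripper's body (76 mm by 178 mm) begins 60 mm behind the grasp point.
Start: joints at [69.557, 18.312, 89.639, -0, 72.044, -1.146], TCP at [190.022, 542.711, 213.976] pointing down, gripper open.
Joint ranges: [-177.97, 177.97], [-48.28, 115.42], [12.27, 149.76], [-77.06, 257.06], [2.81, 150.46], [-146.56, 146.56]. Speed limits (degrees/s): [147.25, 147.25, 180, 180, 180, 180].

### API

Orientations are given as [roll, pitch, yaw] about the fixed x, y, z axes, in that order (R = Rz(yaw) Ry(pitch) Rx(roll)).
In Python, from workcell import monitor, eyes, job gives the robot as it stands.
- The arm moves only by the tool move_arm, never from a script. Its argument "increments" is a list that holds one entry, the list of rows, each a list of 7 numbers: the opening, from 0 (shut) to 1 (fully open), then the shift along the tool's x, y, z in cm, then the turn, a rotation vector about the tool's x, y, z in rad. In form: [[[jaw, x, y, z, ax, ay, az], ...]]. A call has 1 to 12 rows; each row shifts and turns the pose as measured when the row begins, along the tool's axes as they then stand; what a row does not reach is not made up. A row lasts 1/8 s, in which the tool goes at most 62.5 mm and 10.7 degrees, less where a joint would pass 70% of its speed; a pose out of reach is approached as far as the arm can. A call is refused whole if a number of a shift passes 6.25 or a number of a turn 0.188, either way. A call with a gripper value outside its range is refused whole. The fingers move at their own pace and stop on an object; "force" is the grip in N (left out, the last holds). Time passes only in rows, so rows that do not move let the fingers close. It gives the time, the measured TCP pose, the force and the opening at its end, in the units of the state.
- monitor.state(): the state, without advancing time (a new reading comes with each control period).
- eyes.grab_frame(name): name is "scene" or "top" or "wrist"; returns a dict with "color" (420x560x3 uint8, red, green, blue), "z_map" (420x560 float32, mm along the optical axis (not along the pixel's ray), 0 where there is no reading), "camera_matrix" (3x3 intrinsics, pixels), "rvec" (rotation vector, rad) and "tvec" (3), from world to camera coordinates, as OpenCV has them. Camera axes: x right, y down, z forward; pixel columns grow to the right and rows downward; lengths in mm; the calibration is good to about 2 mm. A picture is of the moment at which its call begins.
- job.job_done(): hands the job in, once; it reports no verdict.
The state is a dict: "time_s": time; "qpos": joint angles; "qvel": joint speeds; "effort": joint torques, N m; "ee_pos": TCP position; "ee_rot": TCP orientation; "force": force on the tool from outside, world axes, zero at the start; "torque": the same for the moment, N m; "gripper_width": finger opening in mm.
Only numpy, scipy, OpenCV 4.12 (cv2) and the standard library are available. Lean on these libraries where they do the work, as an engineer would, in place of code of your own. Each camera call takes 0.05 s, during which the arm holds its last target. There are 200 camera calls.

## Working session

There is one attempt and no reset: what is moved stays moved. The work goes in short steps, Python scripts to look and compute and a tool call to move; the robot and the scene stay as the last step left them, time stands still between calls to the robot, and variables do not carry over. Pictures are saved under pics/ and viewed, about 8 in all and at most 12, crops included, and the job is handed in when it is done.

Besides the shell and the picture viewer there is one more tool, called after ">>>" as name(argument=value, ...) on one line, values as JSON. move_arm: Moves the arm, as the interface text tells. Its arguments: {"type":"object","properties":{"increments":{"type":"array"},"force":{"type":"number"}},"required":["increments"]}

```bash
mkdir -p pics; cat > h.py <<'E'
import numpy as np, cv2
from workcell import monitor, eyes, job
def grab(n):
    f=eyes.grab_frame(n); f['R']=cv2.Rodrigues(np.array(f['rvec'],float))[0]; f['t']=np.array(f['tvec'],float).ravel(); f['K']=np.array(f['camera_matrix'],float); return f
def cloud(f):
    z=f['z_map'].astype(float); v,u=np.indices(z.shape); K=f['K']
    p=np.stack([(u-K[0,2])/K[0,0]*z,(v-K[1,2])/K[1,1]*z,z],-1)
    P=(p-f['t'])@f['R']; P[z==0]=np.nan; return P
E
python3 - <<'E'
from h import *
a=grab('scene');b=grab('top')
for n,f in(('scene',a),('top',b)):
    cv2.imwrite(f'pics/{n}0.png',f['color'][:,:,::-1]); np.savez(f'{n}0.npz',P=cloud(f),c=f['color']); print(n,-f['R'].T@f['t'],f['K'][0,0])
print(monitor.state())
E
```

```text
scene [1203.11347033 -143.19493664 1015.8089524 ] 423.58734268394824
top [ 360.35188017   22.30469704 1194.23587607] 425.62268318252717
{'time_s': 0.1, 'qpos': array([ 6.95559901e+01,  1.83460046e+01,  8.96996048e+01, -1.13963929e-03,
        7.20444482e+01, -1.14604551e+00]), 'qvel': array([-0.09455818, -0.09928612, -0.12508484, -0.04885743,  0.04991687,
       -0.08965911]), 'effort': array([-4.19064654e-04, -4.13333166e+01, -2.32508147e+01,  7.28285196e-02,
        4.21447784e-02, -5.26555414e-05]), 'ee_pos': array([189.87255796, 542.25962352, 213.22286651]), 'ee_rot': array([-1.79909939e+02, -7.17871032e-04,  1.60702387e+02]), 'force': array([-0.9331894 ,  0.2322102 ,  0.41593716]), 'torque': array([0.02017536, 0.03853691, 0.0342098 ]), 'gripper_width': 91.32620349714175}
```

View pics/scene0.png

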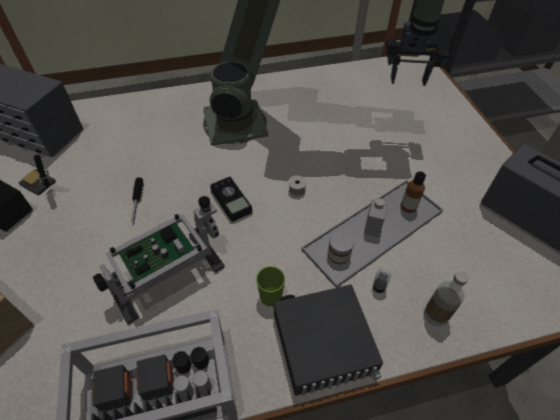

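View pics/top0.png

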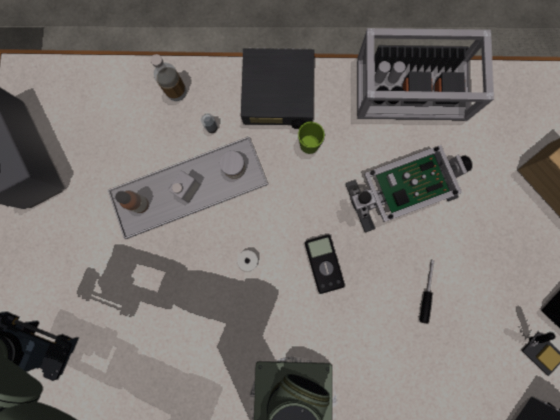

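The scene view shows the bottle in the tray at about (413,190), the tin at (376,215), the jar at (340,247), and the plunger knob at about (205,203). In the top view, the bottle is at about (127,199) and the knob at (363,199). There is another bottle outside the tray, which I will ignore.

```bash
python3 - <<'E'
from h import *
for n,boxes in (('scene',{'bot':(395,165,435,220),'knob':(185,185,228,245)}),('top',{'bot':(105,180,150,218),'knob':(340,175,385,232),'tin':(165,165,205,205),'jar':(215,145,250,182)})):
    d=np.load(n+'0.npz');P=d['P']
    for k,(u0,v0,u1,v1) in boxes.items():
        Q=P[v0:v1,u0:u1].reshape(-1,3);C=d['c'][v0:v1,u0:u1].reshape(-1,3)
        print(n,k)
        for lo,hi in ((20,60),(60,100),(100,125),(125,140),(140,165),(170,185),(190,205),(205,225)):
            m=(Q[:,2]>lo)&(Q[:,2]<hi)
            if m.sum()>5: q=Q[m];print(lo,hi,m.sum(),q.mean(0).round(),q.min(0).round(),q.max(0).round(),C[m].mean(0).round())
# tray outline, top
d=np.load('top0.npz');P=d['P']
v0,v1,u0,u1=130,245,100,275
Q=P[v0:v1,u0:u1].reshape(-1,3)
m=(Q[:,2]>8.5)&(Q[:,2]<20);print('rim',m.sum(),cv2.minAreaRect(Q[m][:,:2].astype(np.float32)))
q=Q[(Q[:,2]<3)];print('bench z',np.nanmedian(q[:,2]))
im=cv2.imread('pics/scene0.png');t=cv2.imread('pics/top0.png')
cv2.imwrite('pics/crop.png',np.hstack([cv2.resize(im[170:260,180:270],(400,400),interpolation=2),cv2.resize(t[150:240,330:420],(400,400),interpolation=2)]))
E
```

```text
scene bot
20 60 154 [534. 428.  40.] [504. 414.  21.] [546. 458.  60.] [60. 58. 53.]
60 100 178 [533. 428.  80.] [504. 413.  60.] [546. 460. 100.] [49. 40. 33.]
100 125 140 [528. 433. 109.] [500. 415. 100.] [543. 463. 125.] [60. 41. 28.]
125 140 41 [528. 433. 132.] [513. 425. 125.] [535. 447. 140.] [24. 23. 22.]
140 165 90 [522. 439. 147.] [504. 424. 141.] [536. 457. 153.] [32. 31. 31.]
scene knob
20 60 303 [ 360. -108.   32.] [ 309. -205.   21.] [518. -82.  44.] [29. 28. 29.]
60 100 90 [ 540. -172.   84.] [ 511. -191.   60.] [ 555. -139.  100.] [54. 53. 53.]
100 125 297 [ 546. -188.  118.] [ 491. -224.  100.] [ 585. -137.  125.] [69. 70. 69.]
125 140 113 [ 541. -166.  132.] [ 502. -215.  125.] [ 564. -138.  140.] [52. 51. 52.]
140 165 131 [ 538. -162.  149.] [ 510. -190.  140.] [ 551. -139.  164.] [54. 53. 53.]
170 185 190 [ 527. -162.  177.] [ 502. -188.  170.] [ 547. -132.  185.] [77. 76. 76.]
190 205 20 [ 530. -159.  201.] [ 522. -172.  193.] [ 535. -146.  205.] [27. 27. 27.]
205 225 107 [ 523. -158.  213.] [ 506. -172.  205.] [ 535. -143.  218.] [30. 29. 29.]
top bot
20 60 87 [5
[... 812 characters left out ...]
 [ 520. -157.  178.] [ 500. -187.  171.] [ 548. -131.  184.] [112. 108. 111.]
205 225 130 [ 522. -156.  215.] [ 508. -169.  206.] [ 536. -143.  220.] [40. 38. 38.]
top tin
20 60 91 [556. 288.  40.] [530. 273.  20.] [583. 308.  59.] [78. 75. 72.]
60 100 382 [567. 300.  89.] [531. 273.  61.] [603. 339. 100.] [116. 112. 114.]
100 125 81 [555. 313. 106.] [543. 301. 100.] [567. 326. 112.] [142. 134. 132.]
top jar
20 60 73 [611. 166.  38.] [601. 146.  20.] [640. 201.  59.] [77. 72. 68.]
60 100 474 [632. 177.  74.] [601. 145.  61.] [665. 209.  80.] [130. 125. 128.]
rim 963 ((582.3707885742188, 308.6136169433594), (449.7222595214844, 319.5449523925781), 88.93199920654297)
bench z 0.22841024446608574
```

View pics/crop.png

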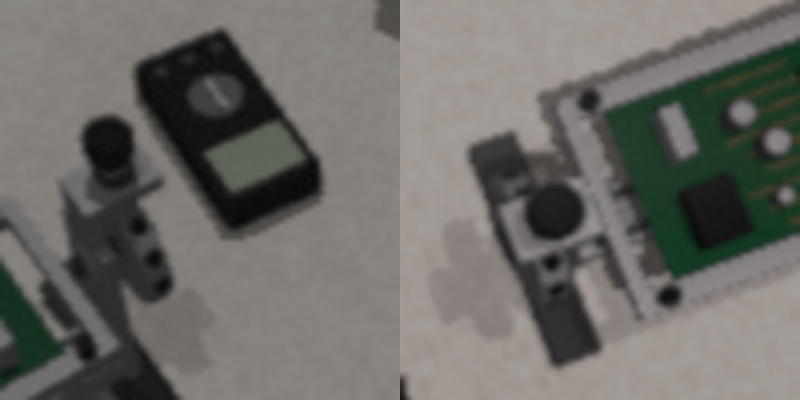

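Bottle axis is about (522,440), with its top at 149 as expected. Knob axis is about (522,-157), with its top at 215. I'll grip the bottle horizontally and flip it by rolling the wrist. First I swing the tool sideways about the wrist, in free space.

>>> move_arm(increments=[[[1,6,0,-0.6,0,0.185,0],[1,6,0,-0.6,0,0.185,0],[1,6,0,-0.6,0,0.185,0],[1,6,0,-0.6,0,0.185,0]]], force=30)

```text
time_s: 0.6
ee_pos: [-22.5, 615.4, 301.6]
ee_rot: [-179.4, -43.2, 160.3]
force: [-0.1, -0.9, -1.5]
gripper_width: 91.5
```

```bash
python3 -c "
from h import *
s=monitor.state();print({k:np.round(s[k],2) for k in ('time_s','qpos','ee_pos','ee_rot')})"
```

```text
{'time_s': np.float64(0.6), 'qpos': array([ 69.06,  18.46,  89.89,  44.31,  78.13, -13.64]), 'ee_pos': array([-22.49, 615.45, 301.56]), 'ee_rot': array([-179.41,  -43.16,  160.32])}
```

>>> move_arm(increments=[[[1,6,0,-0.6,0,0.185,0],[1,6,0,-0.6,0,0.185,0],[1,6,0,-0.6,0,0.185,0],[1,6,0,-0.6,0,0.185,0]]])

```text
time_s: 1.1
ee_pos: [-118.9, 650.8, 519.6]
ee_rot: [-170.0, -86.1, 150.8]
force: [-1.1, -0.4, 0.7]
gripper_width: 91.0
```

```bash
cat >> h.py <<'E'
from scipy.spatial.transform import Rotation as Ro
from scipy.optimize import least_squares
def S():
    s=monitor.state();print({k:np.round(s[k],1).tolist() for k in ('time_s','qpos','ee_pos','ee_rot','force','gripper_width')});return s
def Rs(s): return Ro.from_euler('xyz',s['ee_rot'],degrees=True)
def fk(q,p):
    h,L1,L2,D=p; E=lambda a,x:Ro.from_euler(a,x,degrees=True)
    R=E('z',q[0])*E('y',q[1]); x=np.array([0,0,h])+R.apply([0,0,L1]); R=R*E('y',q[2])
    x=x+R.apply([0,0,L2]); R=R*E('z',q[3])*E('y',q[4])*E('z',q[5]); return x+R.apply([0,0,D]),R
E
python3 - <<'E'
from h import *
s=S()
obs=[([69.556,18.346,89.6996,0,72.044,-1.146],[189.87,542.26,213.22]),([69.06,18.46,89.89,44.31,78.13,-13.64],[-22.49,615.45,301.56]),(s['qpos'],s['ee_pos'])]
r=least_squares(lambda p:np.concatenate([fk(q,p)[0]-x for q,x in obs]),[380,450,450,326]);print(r.x,r.fun.round(1))
T=fk(s['qpos'],r.x)[1]; print((T.inv()*Rs(s)).as_rotvec(degrees=True))
E
```

```text
{'time_s': 1.1, 'qpos': [68.8, 18.6, 90.2, 85.7, 90.7, -18.3], 'ee_pos': [-118.9, 650.8, 519.6], 'ee_rot': [-170.0, -86.1, 150.8], 'force': [-1.1, -0.4, 0.7], 'gripper_width': 91.0}
[760.15233611 -15.46352711 611.74755285 346.15220147] [11.4 -2.3 -3.4  4.1 -1.3 -1.2  0.2 -2.3  4.6]
[2.82616643e-14 7.06541606e-14 9.00000000e+01]
```

>>> move_arm(increments=[[[1,-2,6,-0.6,-0.185,0,0],[1,-2,6,-0.6,-0.185,0,0],[1,-2,6,-0.6,-0.185,0,0],[1,-2,6,-0.6,-0.185,0,0],[1,-2,6,-0.6,-0.185,0,0],[1,-2,6,-0.6,-0.185,0,0],[1,-2,6,-0.6,-0.185,0,0]]])

```text
time_s: 1.98
ee_pos: [210.0, 857.2, 394.2]
ee_rot: [118.0, -85.9, 148.3]
force: [0.1, 0.9, 1.2]
gripper_width: 91.4
```

```bash
python3 - <<'E'
from h import *
s=S()
obs=[([69.556,18.346,89.6996,0,72.044,-1.146],[189.87,542.26,213.22]),([69.06,18.46,89.89,44.31,78.13,-13.64],[-22.49,615.45,301.56]),([68.8,18.6,90.2,85.7,90.7,-18.3],[-118.9,650.8,519.6]),(s['qpos'],s['ee_pos'])]
r=least_squares(lambda p:np.concatenate([fk(q,p)[0]-x for q,x in obs]),[380,450,450,326]);print(r.x,r.fun.round(1))
E
```

```text
{'time_s': 2.0, 'qpos': [69.0, 24.0, 103.7, 152.0, 39.2, -71.8], 'ee_pos': [210.0, 857.2, 394.2], 'ee_rot': [118.0, -85.9, 148.3], 'force': [0.1, 0.9, 1.2], 'gripper_width': 91.4}
[256.37516363 463.40881262 451.26677007 347.04017638] [10.8 -4.1 -3.8  3.3 -1.8 -0.8 -0.3 -1.1  7.3  8.  -1.9 -2.6]
```

```bash
cat >> h.py <<'E'
p0=[256.4,463.4,451.3,340.]
lo=np.array([-177.97,-48.28,12.27,-77.06,2.81,-146.56]);hi=np.array([177.97,115.42,149.76,257.06,150.46,146.56])
def ik(x,R,q0):
    def f(q):
        X,T=fk(q,p0); return np.r_[(X-x)/5,(T*Ro.from_euler('z',90,degrees=True)).inv().__mul__(R).as_rotvec(degrees=True)]
    r=least_squares(f,np.clip(q0,lo+.1,hi-.1),bounds=(lo,hi));return r.x,np.abs(r.fun).max()
def Rh(hd,roll=0): # horizontal tool, heading deg, x up (roll 0)
    c,s=np.cos(np.radians(hd)),np.sin(np.radians(hd))
    return Ro.from_matrix(np.array([[0,0,1],[s,-c,0],[c,s,0]]).T)*Ro.from_euler('z',roll,degrees=True)
E
python3 - <<'E'
from h import *
B=np.array([522,440,0.])
for hd in(0,12,25):
  d=np.array([np.cos(np.radians(hd)),np.sin(np.radians(hd)),0])
  for nm,back,z,roll in(('stand',110,66,0),('grasp',0,66,0),('lift',60,250,0),('flip+',60,250,180),('flip-',60,250,-180)):
    x=B+d*(19-back)+[0,0,z]
    best=min((ik(x,Rh(hd,roll),[60,40,115,q4,80,q6]) for q4 in(150,220) for q6 in(-90,90)),key=lambda r:r[1]);print(hd,nm,best[0].round(),round(best[1],2))
E
```

```text
0 stand [ 78.  56. 116. 257.  88. -97.] 0.89
0 grasp [  65.   57.  111.  246.   85. -101.] 0.0
0 lift [  72.   32.  119.  254.   82. -117.] 0.0
0 flip+ [ 72.  32. 119. 254.  82.  63.] 0.0
0 flip- [ 72.  32. 119. 254.  82.  63.] 0.0
12 stand [ 74.  56. 127. 242.  91. -88.] 0.0
12 grasp [ 61.  56. 118. 229.  86. -94.] 0.0
12 lift [  68.   28.  129.  238.   77. -109.] 0.0
12 flip+ [ 68.  28. 129. 238.  77.  71.] 0.0
12 flip- [ 68.  28. 129. 238.  77.  71.] 0.0
25 stand [ 63.  57. 136. 219. 100. -82.] 0.0
25 grasp [ 53.  56. 124. 208.  90. -90.] 0.0
25 lift [  58.   24.  138.  214.   75. -100.] 0.0
25 flip+ [ 58.  24. 138. 214.  75.  80.] 0.0
25 flip- [ 58.  24. 138. 214.  75.  80.] 0.0
```

```bash
cat >> h.py <<'E'
def plan(x1,R1,n,x0=None,R0=None,pv=330):
    """n rows to pose, wrist point moving straight, rotation by constant rate"""
    if x0 is None: s=monitor.state();x0=s['ee_pos'];R0=Rs(s)
    x1=np.array(x1,float); rv=(R0.inv()*R1).as_rotvec(); P=[0,0,-pv]; w0=x0+R0.apply(P); w1=x1+R1.apply(P)
    xp,Rp=x0,R0
    for i in range(1,n+1):
        R=R0*Ro.from_rotvec(rv*i/n); x=w0+(w1-w0)*i/n-R.apply(P)
        print(np.r_[Rp.inv().apply(x-xp)/10].round(2).tolist(),(Rp.inv()*R).as_rotvec().round(3).tolist()); xp,Rp=x,R
E
python3 - <<'E'
from h import *
plan([434,416,200],Rh(15),8)
E
```

```text
[-2.66, 4.19, -2.83] [-0.156, -0.001, 0.009]
[-2.67, 4.61, -2.94] [-0.156, -0.001, 0.009]
[-2.68, 5.03, -2.98] [-0.156, -0.001, 0.009]
[-2.68, 5.46, -2.96] [-0.156, -0.001, 0.009]
[-2.68, 5.87, -2.87] [-0.156, -0.001, 0.009]
[-2.67, 6.27, -2.72] [-0.156, -0.001, 0.009]
[-2.66, 6.64, -2.51] [-0.156, -0.001, 0.009]
[-2.65, 6.97, -2.24] [-0.156, -0.001, 0.009]
```

>>> move_arm(increments=[[[1,-2.4,4,-2.7,-0.14,0,0.008],[1,-2.4,4,-2.7,-0.14,0,0.008],[1,-2.4,4.5,-2.7,-0.14,0,0.008],[1,-2.4,4.5,-2.7,-0.14,0,0.008],[1,-2.4,5,-2.7,-0.14,0,0.008],[1,-2.4,5,-2.7,-0.14,0,0.008],[1,-2.4,5,-2.5,-0.14,0,0.008],[1,-2.4,5,-2.2,-0.14,0,0.008]]])

```text
time_s: 2.98
ee_pos: [407.4, 475.8, 213.9]
ee_rot: [64.7, -89.2, 135.0]
force: [-0.9, -0.3, -1.4]
gripper_width: 91.3
```

```bash
python3 - <<'E'
from h import *
S();plan([434,416,180],Rh(15),5)
E
```

```text
{'time_s': 3.0, 'qpos': [74.1, 34.5, 136.8, 234.6, 85.2, -97.8], 'ee_pos': [407.4, 475.8, 213.9], 'ee_rot': [64.7, -89.2, 135.0], 'force': [-0.9, -0.3, -1.4], 'gripper_width': 91.3}
[-0.69, 1.3, 0.11] [-0.017, -0.001, 0.002]
[-0.69, 1.3, 0.12] [-0.017, -0.001, 0.002]
[-0.69, 1.3, 0.14] [-0.017, -0.001, 0.002]
[-0.69, 1.3, 0.15] [-0.017, -0.001, 0.002]
[-0.68, 1.3, 0.16] [-0.017, -0.001, 0.002]
```

>>> move_arm(increments=[[[1,-2.5,1.6,0.2,-0.02,0,0],[1,-2.5,1.6,0.2,-0.02,0,0],[1,-2.5,1.6,0.2,-0.02,0,0],[1,-2.5,1.5,0.2,-0.02,0,0],[1,-1.5,0,0,0,0,0],[1,0,0,0,0,0,0]]])

```text
time_s: 3.72
ee_pos: [435.5, 415.3, 92.1]
ee_rot: [88.7, -89.2, 106.4]
force: [-0.5, -0.1, -0.3]
gripper_width: 90.8
```

```bash
python3 - <<'E'
from h import *
s=S();R=Rs(s);print(R.as_matrix().round(3));print((R.inv().apply(np.array([522,440,70])-s['ee_pos'])/10).round(2))
f=grab('wrist');cv2.imwrite('pics/w1.png',f['color'][:,:,::-1])
P=cloud(f).reshape(-1,3)
m=(abs(P[:,0]-522)<45)&(abs(P[:,1]-440)<45)
for a,b in((30,50),(50,90),(100,120),(130,147)):
    q=P[m&(P[:,2]>a)&(P[:,2]<b)]; print(a,b,len(q)); 
    if len(q):
        t=(q@R.as_matrix()); print(q.mean(0).round(), 'toolframe y range',(t[:,1]-s['ee_pos']@R.as_matrix()[:,1]).min().round(1),(t[:,1]-s['ee_pos']@R.as_matrix()[:,1]).max().round(1),'z min',(t[:,2]-s['ee_pos']@R.as_matrix()[:,2]).min().round(1))
E
```

```text
{'time_s': 3.7, 'qpos': [69.4, 54.0, 141.0, 235.3, 98.7, -78.6], 'ee_pos': [435.5, 415.3, 92.1], 'ee_rot': [88.7, -89.2, 106.4], 'force': [-0.5, -0.1, -0.3], 'gripper_width': 90.8}
[[-0.004  0.259  0.966]
 [ 0.014 -0.966  0.259]
 [ 1.     0.015  0.   ]]
[-2.21 -0.17  8.99]
30 50 858
[500. 437.  42.] toolframe y range -29.9 19.7 z min 62.0
50 90 2294
[500. 437.  70.] toolframe y range -30.3 20.0 z min 61.7
100 120 1103
[506. 439. 108.] toolframe y range -28.4 18.4 z min 63.3
130 147 707
[508. 440. 139.] toolframe y range -18.9 10.8 z min 71.3
```

View pics/w1.png

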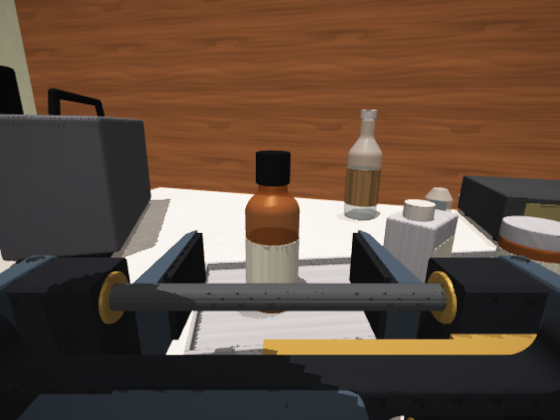

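The wrist view shows the bottle at columns 246–299, nearly centred between the fingers, with its label at row 270. The tin is clear on the right. Its axis is at tool y ≈ −4 mm and z ≈ +87 mm.

>>> move_arm(increments=[[[1,-1.2,-0.4,0,0,0,0.015],[1,-1.2,0,1.5,0,0,0],[1,0,0,2,0,0,0],[1,0,0,2,0,0,0],[1,0,0,2,0,0,0],[1,0,0,1.5,0,0,0],[1,0,0,1.2,0,0,0],[1,0,0,0.4,0,0,0],[1,0,0,0,0,0,0]]])

```text
time_s: 4.9
ee_pos: [543.8, 449.8, 68.0]
ee_rot: [-55.5, -89.6, -109.5]
force: [-0.2, -0.5, -0.0]
gripper_width: 91.3
```

```bash
python3 - <<'E'
from h import *
s=S();R=Rs(s);print(R.as_matrix().round(3))
f=grab('wrist')
P=cloud(f).reshape(-1,3);t=(P-s['ee_pos'])@R.as_matrix()*1.0
m=(P[:,2]>115)&(P[:,2]<147)&(abs(t[:,1])<40)&(abs(t[:,2]+20)<60)
q=t[m];print(len(q),q.min(0),q.max(0))
E
```

```text
{'time_s': 4.9, 'qpos': [57.2, 55.0, 129.9, 222.3, 93.9, -86.3], 'ee_pos': [543.8, 449.8, 68.0], 'ee_rot': [-55.5, -89.6, -109.5], 'force': [-0.2, -0.5, -0.0], 'gripper_width': 91.3}
[[-0.002  0.26   0.966]
 [-0.007 -0.966  0.26 ]
 [ 1.    -0.006  0.004]]
4234 [ 47.05319931 -15.39215826 -41.29678802] [ 79.15474742  14.64710911 -24.34656046]
```

>>> move_arm(increments=[[[1,0,0,-0.6,0,0,0],[0.3,0,0,0,0,0,0],[0.3,0,0,0,0,0,0],[0.3,0,0,0,0,0,0],[0.3,0,0,0,0,0,0],[0.3,0,0,0,0,0,0],[0.3,0,0,0,0,0,0],[0.3,0,0,0,0,0,0]]], force=35)

```text
time_s: 5.95
ee_pos: [536.0, 448.4, 67.7]
ee_rot: [-58.9, -89.7, -105.9]
force: [-0.5, -0.1, -0.7]
gripper_width: 49.4
```

```bash
python3 -c "
from h import *
s=S()"
```

```text
{'time_s': 6.0, 'qpos': [58.0, 55.1, 130.7, 222.9, 94.4, -85.8], 'ee_pos': [536.0, 448.4, 67.7], 'ee_rot': [-58.9, -89.7, -105.9], 'force': [-0.5, -0.1, -0.7], 'gripper_width': 49.4}
```

>>> move_arm(increments=[[[0.3,0.8,0,0,0,0,0],[0.3,1.5,0,0,0,0,0],[0.3,2.5,0,0,0,0,0],[0.3,2.5,0,0,0,0,0],[0.3,2.5,0,0,0,0,0],[0.3,2.5,0,0,0,0,0],[0.3,2.5,0,0,0,0,0],[0.3,2.5,0,0,0,0,0],[0.3,1,0,0,0,0,0],[0.3,0,0,0,0,0,0]]])

```text
time_s: 7.2
ee_pos: [534.3, 444.9, 258.6]
ee_rot: [-156.2, -89.6, -8.6]
force: [-0.3, -0.3, -2.4]
gripper_width: 49.2
```

>>> move_arm(increments=[[[0.3,0,0,0,0,0,0.09],[0.3,0,0,0,0,0,0.17],[0.3,0,0,0,0,0,0.18],[0.3,0,0,0,0,0,0.18],[0.3,0,0,0,0,0,0.18],[0.3,0,0,0,0,0,0.18],[0.3,0,0,0,0,0,0.18],[0.3,0,0,0,0,0,0.18],[0.3,0,0,0,0,0,0.18]]])

```text
time_s: 8.32
ee_pos: [532.9, 442.5, 241.7]
ee_rot: [-91.9, -0.7, -74.8]
force: [0.1, -0.3, -3.5]
gripper_width: 49.1
```

```bash
python3 -c "
from h import *
s=S();print(Rs(s).as_matrix().round(3))"
```

```text
{'time_s': 8.3, 'qpos': [57.9, 29.8, 130.4, 224.9, 73.8, -14.5], 'ee_pos': [532.9, 442.5, 241.7], 'ee_rot': [-91.9, -0.7, -74.8], 'force': [0.1, -0.3, -3.5], 'gripper_width': 49.1}
[[ 0.262 -0.029  0.965]
 [-0.965 -0.02   0.261]
 [ 0.012 -0.999 -0.033]]
```

>>> move_arm(increments=[[[0.3,0,-0.3,0,0,0,0.18],[0.3,0,-0.3,0,0,0,0.18],[0.3,0,-0.3,0,0,0,0.18],[0.3,0,0,0,0,0,0.18],[0.3,0,0,0,0,0,0.18],[0.3,0,0,0,0,0,0.18],[0.3,0,0,0,0,0,0.18],[0.3,0,0,0,0,0,0.17],[0.3,0,0,0,0,0,0.15],[0.3,0,0,0,0,0,0.04],[0.3,0,0,0,0,0,0],[0.3,0,0,0,0,0,0]]])

```text
time_s: 9.82
ee_pos: [531.8, 438.0, 227.4]
ee_rot: [134.0, 84.4, 148.9]
force: [-0.9, 0.2, -2.3]
gripper_width: 49.5
```

```bash
python3 - <<'E'
from h import *
s=S();print(Rs(s).as_matrix().round(3))
f=grab('scene');cv2.imwrite('pics/s2.png',cv2.resize(f['color'][90:270,300:500,::-1],(600,540)))
E
```

```text
{'time_s': 9.8, 'qpos': [57.7, 30.0, 131.0, 225.2, 72.3, 80.7], 'ee_pos': [531.8, 438.0, 227.4], 'ee_rot': [134.0, 84.4, 148.9], 'force': [-0.9, 0.2, -2.3], 'gripper_width': 49.5}
[[-0.084 -0.254  0.963]
 [ 0.051  0.965  0.259]
 [-0.995  0.07  -0.068]]
```

View pics/s2.png

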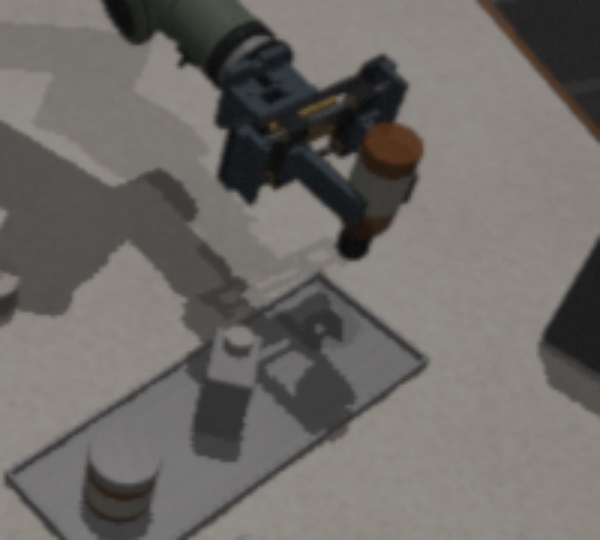

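The crop shows the bottle inverted in the jaws, with the black cap at about (352,243), below the body. I'll trim it to vertical, hold briefly, then roll back.

>>> move_arm(increments=[[[0.3,0,0,0,0,-0.068,-0.07],[0.3,0,0,0,0,0,0],[0.3,0,0,0,0,0,0],[0.3,0,0,0,0,0,0],[0.3,0,0,0,0,0,-0.09],[0.3,0,0,0,0,0,-0.17],[0.3,0,0,0,0,0,-0.18],[0.3,0,0,0,0,0,-0.18],[0.3,0,0,0,0,0,-0.18],[0.3,0,0,0,0,0,-0.18],[0.3,0,0,0,0,0,-0.18],[0.3,0,0,0,0,0,-0.18]]])

```text
time_s: 11.38
ee_pos: [532.1, 438.0, 233.6]
ee_rot: [-89.7, 11.2, -75.1]
force: [-0.0, 0.6, -2.7]
gripper_width: 49.3
```

>>> move_arm(increments=[[[0.3,0,0,0,0,0,-0.18],[0.3,0,0,0,0,0,-0.18],[0.3,0,0,0,0,0,-0.18],[0.3,0,0,0,0,0,-0.18],[0.3,0,0,0,0,0,-0.18],[0.3,0,0,0,0,0,-0.18],[0.3,0,0,0,0,0,-0.18],[0.3,0,0,0,0,0,-0.17],[0.3,0,0,0,0,0,-0.12],[0.3,0,0,0,0,0,0],[0.3,0,0,0,0,0,0]]])

```text
time_s: 12.75
ee_pos: [532.2, 437.4, 241.1]
ee_rot: [-86.9, -79.7, -78.2]
force: [0.1, 0.2, -2.8]
gripper_width: 49.7
```

```bash
python3 - <<'E'
from h import *
s=S();R=Rs(s);print(R.as_matrix().round(3)); T=Rh(15)
print((R.inv()*T).as_rotvec().round(3), (R.inv().apply(np.array([536,448.4,150])-s['ee_pos'])/10).round(2))
E
```

```text
{'time_s': 12.8, 'qpos': [57.8, 31.6, 131.4, 224.1, 78.2, -91.5], 'ee_pos': [532.2, 437.4, 241.1], 'ee_rot': [-86.9, -79.7, -78.2], 'force': [0.1, 0.2, -2.8], 'gripper_width': 49.7}
[[ 0.036  0.254  0.967]
 [-0.174 -0.951  0.256]
 [ 0.984 -0.178  0.01 ]]
[ 0.002 -0.01  -0.179] [-9.14  0.67  0.56]
```

>>> move_arm(increments=[[[0.3,0,0,0,0,0,-0.1],[0.3,0,0,0,0,-0.01,-0.079],[0.3,0,0,0,0,0,0],[0.3,-2,-0.3,0.1,0,0,0],[0.3,-2.5,-0.3,0.1,0,0,0],[0.3,-2.5,-0.3,0,0,0,0],[0.3,-2.5,-0.3,0,0,0,0],[0.3,-2,0,0,0,0,0],[0.3,-1,0,0,0,0,0],[0.3,0,0,0,0,0,0]]])

```text
time_s: 14.0
ee_pos: [531.6, 452.6, 115.1]
ee_rot: [-75.5, -88.9, -89.5]
force: [-0.7, 0.0, -2.1]
gripper_width: 49.3
```

```bash
python3 - <<'E'
from h import *
s=S();R=Rs(s);M=R.as_matrix();print(M.round(3)); T=Rh(15)
print((R.inv()*T).as_rotvec().round(3), (R.inv().apply(np.array([536,448.4,70])-s['ee_pos'])/10).round(2))
for n in('wrist','scene'):
    f=grab(n);P=cloud(f).reshape(-1,3);t=(P-s['ee_pos'])@M
    g=s['ee_pos']-19*M[:,2]
    dd=np.hypot(P[:,0]-g[0],P[:,1]-g[1]);h=P[:,2]-s['ee_pos'][2]
    for a,b in((35,60),(60,76),(74,95)):
        q=P[(dd<40)&(h>a)&(h<b)]; 
        if len(q): print(n,a,b,len(q),q.mean(0).round(1),q.min(0).round(1),q.max(0).round(1))
E
```

```text
{'time_s': 14.0, 'qpos': [58.9, 48.8, 131.2, 223.9, 90.2, -89.0], 'ee_pos': [531.6, 452.6, 115.1], 'ee_rot': [-75.5, -88.9, -89.5], 'force': [-0.7, 0.0, -2.1], 'gripper_width': 49.3}
[[ 0.     0.259  0.966]
 [-0.02  -0.966  0.259]
 [ 1.    -0.019  0.005]]
[ 0.    -0.005 -0.019] [-4.5   0.61  0.29]
wrist 35 60 3554 [502.1 444.8 160.6] [490.7 425.3 150.1] [522.  469.3 175.1]
wrist 60 76 2032 [503.2 445.2 183.2] [498.4 433.  175.1] [515.7 462.6 191.1]
wrist 74 95 965 [503.3 445.3 192.7] [498.4 433.1 189.1] [515.  462.3 196.3]
scene 35 60 136 [522.8 438.8 158.9] [496.4 423.1 150.1] [540.3 464.8 174.9]
scene 60 76 50 [523.3 438.7 183.2] [506.8 430.5 175.2] [531.2 456.  190.9]
scene 74 95 86 [516.8 443.8 195.4] [498.6 430.1 189.2] [531.2 460.6 200.5]
```

The wrist cloud puts the cap top at TCP+81 mm, the same as when I gripped it, so the bottle hasn't slipped. Lowering it to TCP z ≈ 68.

>>> move_arm(increments=[[[0.3,-1.2,0.3,0.2,0,0,-0.019],[0.3,-1.2,0.3,0.1,0,0,0],[0.3,-1.0,0,0,0,0,0],[0.3,-0.5,0,0,0,0,0],[0.3,-0.3,0,0,0,0,0],[0.3,0,0,0,0,0,0]]])

```text
time_s: 14.85
ee_pos: [536.9, 447.7, 73.0]
ee_rot: [-13.4, -89.5, -151.6]
force: [0.6, 0.6, -2.7]
gripper_width: 49.3
```

```bash
python3 - <<'E'
from h import *
s=S();print(Rs(s).as_matrix().round(3))
E
```

```text
{'time_s': 14.8, 'qpos': [57.9, 54.6, 130.7, 223.1, 94.4, -86.3], 'ee_pos': [536.9, 447.7, 73.0], 'ee_rot': [-13.4, -89.5, -151.6], 'force': [0.6, 0.6, -2.7], 'gripper_width': 49.3}
[[-0.008  0.258  0.966]
 [-0.004 -0.966  0.258]
 [ 1.    -0.002  0.008]]
```

>>> move_arm(increments=[[[0.3,-0.3,0,0,0,0,0],[0.3,-0.15,0,0,0,0,0],[0.3,0,0,0,0,0,0]]])

```text
time_s: 15.22
ee_pos: [536.9, 448.0, 69.0]
ee_rot: [-16.3, -89.4, -148.7]
force: [-0.4, 0.4, -2.6]
gripper_width: 49.1
```

>>> move_arm(increments=[[[0.3,-0.1,0,0,0,0,0],[0.3,0,0,0,0,0,0]]])

```text
time_s: 15.48
ee_pos: [536.9, 448.0, 68.2]
ee_rot: [-17.1, -89.4, -147.9]
force: [-0.0, -0.5, -2.7]
gripper_width: 48.7
```

>>> move_arm(increments=[[[0.3,-0.12,0,0,0,0,0],[0.3,0,0,0,0,0,0]]])

```text
time_s: 15.72
ee_pos: [537.0, 448.1, 67.9]
ee_rot: [-16.4, -89.3, -148.6]
force: [-0.4, -0.8, -1.7]
gripper_width: 49.0
```

Contact: the load is coming off the wrist. Now release and back out.

>>> move_arm(increments=[[[0.65,0,0,0,0,0,0],[0.8,0,0,0,0,0,0],[1,0,0,0,0,0,0],[1,0,0,0,0,0,0],[1,0,0,0,0,0,0],[1,0,0,0,0,0,0]]])

```text
time_s: 16.48
ee_pos: [537.1, 448.4, 69.7]
ee_rot: [-16.1, -89.0, -148.9]
force: [-0.2, -1.0, -1.0]
gripper_width: 91.1
```

>>> move_arm(increments=[[[1,0,0,-1,0,0,0],[1,0,0,-2,0,0,0],[1,0,0,-2.5,0,0,0],[1,0,0,-2.5,0,0,0],[1,0,0,-2.5,0,0,0],[1,0.5,0,-1,0,0,0]]])

```text
time_s: 17.23
ee_pos: [421.5, 416.9, 73.4]
ee_rot: [-13.0, -89.0, -152.0]
force: [0.2, 0.2, 0.2]
gripper_width: 91.4
```

```bash
python3 - <<'E'
from h import *
s=S();f=grab('wrist');P=cloud(f).reshape(-1,3);g=np.array([519,443])
dd=np.hypot(P[:,0]-g[0],P[:,1]-g[1])
for a,b in((30,60),(60,95),(130,160)):
    q=P[(dd<45)&(P[:,2]>a)&(P[:,2]<b)];print(len(q),q.mean(0).round(1),q.min(0).round(1),q.max(0).round(1))
# plan to knob IK: horizontal and vertical options
K=np.array([522,-157,204.])
for nm,R,x in [('down',Ro.from_euler('xyz',[180,0,y],degrees=True),K+[0,0,-19]) for y in(0,-45,-90,45)]:
    for q4 in(0,180): q,e=ik(x,R,[-17,20,100,q4,70,0]);print(nm,R.as_euler('xyz',degrees=True).round(),q.round(),round(e,2))
E
```

```text
{'time_s': 17.2, 'qpos': [71.7, 57.9, 140.8, 238.3, 101.1, -73.9], 'ee_pos': [421.5, 416.9, 73.4], 'ee_rot': [-13.0, -89.0, -152.0], 'force': [0.2, 0.2, 0.2], 'gripper_width': 91.4}
1541 [501.3 437.8  45.2] [494.2 417.7  30.1] [526.  466.4  60. ]
1985 [501.7 438.   77.7] [494.5 417.8  60. ] [523.9 467.5  95. ]
716 [509.6 440.1 139.1] [504.7 427.9 130. ] [522.6 457.4 147.8]
down [180.   0.   0.] [-17.  16.  97.  -0.  67.  73.] 0.0
down [180.   0.   0.] [-17.  16.  97.  -0.  67.  73.] 0.0
down [180.   0. -45.] [-17.  16.  97.  -0.  67. 118.] 0.0
down [180.   0. -45.] [-17.  16.  97.   0.  67. 118.] 0.0
down [180.   0. -90.] [-23.  15.  99.   8.  65. 147.] 6.78
down [180.   0. -90.] [-23.  15.  99.   8.  65. 147.] 6.78
down [180.   0.  45.] [-17.  16.  97.   0.  67.  28.] 0.0
down [180.   0.  45.] [-17.  16.  97.  -0.  67.  28.] 0.0
```

The bottle is upright and released in the tray: its axis is at about (520,442) and its cap top at about 148. Next I unwind the wrist at height and go over to the plunger.

```bash
python3 - <<'E'
from h import *
def tcp(w,h): return np.array(w)+330*Rh(h).apply([0,0,1])
s=monitor.state();x,R=s['ee_pos'],Rs(s)
for w,h,n in(([110,420,420],15,9),([330,310,470],85,9),([480,60,500],97,7)):
    X,Q=tcp(w,h),Rh(h);print(X.round());plan(X,Q,n,x,R);x,R=X,Q
D=Rh(97)*Ro.from_euler('y',-90,degrees=True);print(D.as_matrix().round(2));plan([522,-157,260],D,10,x,R)
E
```

```text
[429. 505. 420.]
[3.83, -0.94, 0.41] [-0.0, -0.002, -0.0]
[3.83, -0.94, 0.4] [-0.0, -0.002, -0.0]
[3.83, -0.94, 0.39] [-0.0, -0.002, -0.0]
[3.83, -0.94, 0.38] [-0.0, -0.002, -0.0]
[3.84, -0.94, 0.38] [-0.0, -0.002, -0.0]
[3.84, -0.93, 0.37] [-0.0, -0.002, -0.0]
[3.84, -0.93, 0.36] [-0.0, -0.002, -0.0]
[3.84, -0.93, 0.35] [-0.0, -0.002, -0.0]
[3.84, -0.93, 0.34] [-0.0, -0.002, -0.0]
[359. 639. 470.]
[0.56, -2.65, 1.74] [0.136, 0.0, 0.0]
[0.56, -2.39, 1.48] [0.136, 0.0, 0.0]
[0.56, -2.17, 1.18] [0.136, 0.0, 0.0]
[0.56, -1.99, 0.86] [0.136, 0.0, 0.0]
[0.56, -1.86, 0.51] [0.136, 0.0, 0.0]
[0.56, -1.77, 0.15] [0.136, 0.0, 0.0]
[0.56, -1.73, -0.22] [0.136, 0.0, 0.0]
[0.56, -1.75, -0.59] [0.136, 0.0, 0.0]
[0.56, -1.81, -0.95] [0.136, 0.0, 0.0]
[440. 388. 500.]
[0.43, 1.46, -3.39] [0.03, 0.0, 0.0]
[0.43, 1.36, -3.46] [0.03, 0.0, 0.0]
[0.43, 1.25, -3.53] [0.03, 0.0, 0.0]
[0.43, 1.15, -3.59] [0.03, 0.0, 0.0]
[0.43, 1.04, -3.65] [0.03, 0.0, 0.0]
[0.43, 0.93, -3.71] [0.03, 0.0, 0.0]
[0.43, 0.82, -3.77] [0.03, 0.0, 0.0]
[[-0.12  0.99 -0.  ]
 [ 0.99  0.12  0.  ]
 [ 0.    0.   -1.  ]]
[-4.26, 0.15, -2.61] [-0.0, -0.157, 0.0]
[-4.62, 0.15, -2.72] [0.0, -0.157, -0.0]
[-4.99, 0.15, -2.78] [-0.0, -0.157, 0.0]
[-5.36, 0.15, -2.78] [-0.0, -0.157, 0.0]
[-5.73, 0.15, -2.72] [0.0, -0.157, -0.0]
[-6.09, 0.15, -2.6] [0.0, -0.157, 0.0]
[-6.42, 0.15, -2.43] [0.0, -0.157, 0.0]
[-6.72, 0.15, -2.21] [-0.0, -0.157, 0.0]
[-6.98, 0.15, -1.94] [-0.0, -0.157, 0.0]
[-7.2, 0.15, -1.64] [-0.0, -0.157, -0.0]
```

>>> move_arm(increments=[[[1,3.8,-0.9,0.2,0,0,0],[1,3.8,-0.9,0.2,0,0,0],[1,3.8,-0.9,0.2,0,0,0],[1,3.8,-0.9,0.4,0,0,0],[1,3.8,-0.9,0.4,0,0,0],[1,3.8,-0.9,0.4,0,0,0],[1,3.8,-0.9,0.4,0,0,0],[1,3.8,-0.9,0.4,0,0,0],[1,3.8,-0.9,0.4,0,0,0]]])

```text
time_s: 18.4
ee_pos: [426.6, 499.8, 427.0]
ee_rot: [3.4, -89.2, -168.6]
force: [-0.5, 0.3, -0.3]
gripper_width: 91.4
```

>>> move_arm(increments=[[[1,0.6,-2.6,1.7,0.136,0,0],[1,0.6,-2.4,1.5,0.136,0,0],[1,0.6,-2.2,1.2,0.136,0,0],[1,0.6,-2,0.9,0.136,0,0],[1,0.6,-1.9,0.5,0.136,0,0],[1,0.6,-1.8,0.2,0.136,0,0],[1,0.6,-1.7,-0.2,0.136,0,0],[1,0.6,-1.7,-0.6,0.136,0,0],[1,0.6,-1.8,-1,0.136,0,0]]])

```text
time_s: 19.52
ee_pos: [362.0, 628.5, 492.4]
ee_rot: [47.5, -87.9, -145.3]
force: [0.2, 1.5, 1.8]
gripper_width: 90.9
```

```bash
python3 - <<'E'
from h import *
s=S();R=Rs(s);print((s['ee_pos']-330*R.apply([0,0,1])).round())
plan(np.array([480,60,500])+330*Rh(97).apply([0,0,1]),Rh(97),8)
E
```

```text
{'time_s': 19.5, 'qpos': [41.6, 8.9, 112.8, 122.9, 50.8, -46.0], 'ee_pos': [362.0, 628.5, 492.4], 'ee_rot': [47.5, -87.9, -145.3], 'force': [0.2, 1.5, 1.8], 'gripper_width': 90.9}
[317. 302. 484.]
[0.11, 1.36, -2.73] [0.032, -0.003, 0.004]
[0.12, 1.27, -2.81] [0.032, -0.003, 0.004]
[0.12, 1.18, -2.88] [0.032, -0.003, 0.004]
[0.12, 1.09, -2.95] [0.032, -0.003, 0.004]
[0.12, 0.99, -3.02] [0.032, -0.003, 0.004]
[0.12, 0.89, -3.09] [0.032, -0.003, 0.004]
[0.12, 0.79, -3.15] [0.032, -0.003, 0.004]
[0.11, 0.69, -3.21] [0.032, -0.003, 0.004]
```

Following the plan.

>>> move_arm(increments=[[[1,0.2,1.4,-2.8,0.032,0,0.004],[1,0.2,1.3,-2.8,0.032,0,0.004],[1,0.2,1.2,-2.9,0.032,0,0.004],[1,0.2,1.1,-3,0.032,0,0.004],[1,0.2,1,-3,0.032,0,0.004],[1,0.2,0.9,-3.1,0.032,0,0.004],[1,0.2,0.8,-3.1,0.032,0,0.004],[1,0.2,0.7,-3.2,0.032,0,0.004]]])

```text
time_s: 20.52
ee_pos: [441.2, 374.2, 507.1]
ee_rot: [27.8, -88.9, -110.5]
force: [-0.0, 0.8, 0.5]
gripper_width: 91.2
```

```bash
python3 - <<'E'
from h import *
s=S();R=Rs(s);print((s['ee_pos']-330*R.apply([0,0,1])).round())
D=Rh(97)*Ro.from_euler('y',-90,degrees=True);plan([522,-157,280],D,12)
E
```

```text
{'time_s': 20.5, 'qpos': [3.5, 12.5, 105.2, 89.1, 93.8, -28.2], 'ee_pos': [441.2, 374.2, 507.1], 'ee_rot': [27.8, -88.9, -110.5], 'force': [-0.0, 0.8, 0.5], 'gripper_width': 91.2}
[483.  47. 502.]
[-3.42, 0.1, -2.0] [0.0, -0.132, 0.001]
[-3.66, 0.1, -2.11] [0.0, -0.132, 0.001]
[-3.9, 0.1, -2.18] [0.0, -0.132, 0.001]
[-4.16, 0.1, -2.23] [0.0, -0.132, 0.001]
[-4.41, 0.1, -2.24] [0.0, -0.132, 0.001]
[-4.67, 0.1, -2.21] [0.0, -0.132, 0.001]
[-4.92, 0.1, -2.15] [0.0, -0.132, 0.001]
[-5.16, 0.1, -2.06] [0.0, -0.132, 0.001]
[-5.39, 0.1, -1.94] [0.0, -0.132, 0.001]
[-5.6, 0.1, -1.79] [0.0, -0.132, 0.001]
[-5.78, 0.1, -1.61] [0.0, -0.132, 0.001]
[-5.94, 0.1, -1.41] [0.0, -0.132, 0.001]
```

>>> move_arm(increments=[[[1,-3.4,0.1,-2,0,-0.132,0],[1,-3.7,0.1,-2.1,0,-0.132,0],[1,-3.9,0.1,-2.2,0,-0.132,0],[1,-4.2,0.1,-2.2,0,-0.132,0],[1,-4.4,0.1,-2.2,0,-0.132,0],[1,-4.7,0.1,-2.2,0,-0.132,0],[1,-4.9,0.1,-2.2,0,-0.132,0],[1,-5.2,0.1,-2.1,0,-0.132,0],[1,-5.4,0.1,-1.9,0,-0.132,0],[1,-5.6,0.1,-1.8,0,-0.132,0],[1,-5.8,0.1,-1.6,0,-0.132,0],[1,-4,0.1,-1.4,0,-0.132,0]]])

```text
time_s: 22.02
ee_pos: [515.5, -168.4, 290.2]
ee_rot: [179.7, 3.1, 96.8]
force: [-0.1, 1.4, -0.6]
gripper_width: 91.6
```

```bash
cat > k.py <<'E'
from h import *
s=S();R=Rs(s);print(R.as_matrix().round(3))
D=Rh(97)*Ro.from_euler('y',-90,degrees=True);print((R.inv()*D).as_rotvec().round(3))
f=grab('wrist');P=cloud(f);c=f['color'].max(2)
q=P[(c<70)&(P[...,2]>210)&(P[...,2]<222)&(np.hypot(P[...,0]-522,P[...,1]+157)<35)];print('knob top',len(q))
if len(q): 
    (cx,cy),rad=cv2.minEnclosingCircle(q[:,:2].astype(np.float32)); lo_,hi_=np.percentile(q,2,axis=0),np.percentile(q,98,axis=0)
    print(cx,cy,rad,lo_.round(1),hi_.round(1),q[:,2].mean())
    print('tool',(R.inv().apply(np.array([cx,cy,q[:,2].mean()])-s['ee_pos'])/10).round(2))
cv2.imwrite('pics/%s.png'%__import__('sys').argv[1],f['color'][:,:,::-1])
E
python3 k.py w3
```

```text
{'time_s': 22.0, 'qpos': [-17.6, 12.3, 87.1, -2.8, 79.1, -23.9], 'ee_pos': [515.5, -168.4, 290.2], 'ee_rot': [179.7, 3.1, 96.8], 'force': [-0.1, 1.4, -0.6], 'gripper_width': 91.6}
[[-0.118  0.993  0.011]
 [ 0.992  0.118 -0.053]
 [-0.054  0.005 -0.999]]
[ 0.005  0.054 -0.004]
knob top 869
520.038330078125 -155.76797485351562 14.580916404724121 [ 507.  -168.   211.6] [ 532.9 -142.5  216.4] 214.63882920676107
tool [1.61 0.56 7.49]
```

View pics/w3.png

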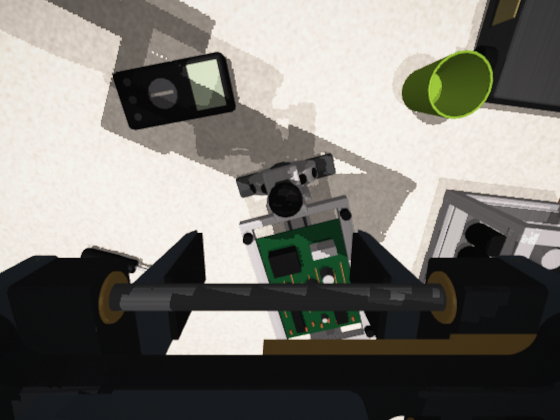

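The wrist view shows the knob at (285,198) over its bracket. The fingers are clear of everything. I'll level the tool, centre on the knob and go down.

>>> move_arm(increments=[[[1,1.2,0.6,0,0.005,0.054,-0.004],[1,0,0,2,0,0,0],[1,0,0,2,0,0,0],[1,0,0,2,0,0,0],[1,0,0,0,0,0,0]]])

```text
time_s: 22.7
ee_pos: [518.1, -156.1, 231.4]
ee_rot: [179.8, -0.1, 96.9]
force: [-0.0, -0.2, -0.2]
gripper_width: 91.2
```

```bash
python3 k.py w4
```

```text
{'time_s': 22.7, 'qpos': [-18.1, 14.6, 92.4, 0.2, 72.9, -25.1], 'ee_pos': [518.1, -156.1, 231.4], 'ee_rot': [179.8, -0.1, 96.9], 'force': [-0.0, -0.2, -0.2], 'gripper_width': 91.2}
[[-0.12   0.993  0.003]
 [ 0.993  0.12   0.002]
 [ 0.002  0.003 -1.   ]]
[ 0.003 -0.002 -0.002]
knob top 1344
520.07568359375 -156.0047149658203 14.894185066223145 [ 507.  -167.9  211.1] [ 533.  -142.3  216.2] 214.53363905011017
tool [-0.01  0.19  1.69]
```

>>> move_arm(increments=[[[1,0,0.2,1.5,0,0,0],[1,0,0,1.5,0,0,0],[1,0,0,1,0,0,0],[1,0,0,0.3,0,0,0],[1,0,0,0,0,0,0],[0,0,0,0,0,0,0],[0,0,0,0,0,0,0],[0,0,0,0,0,0,0],[0,0,0,0,0,0,0],[0,0,0,0,0,0,0],[0,0,0,0,0,0,0],[0,0,0,0,0,0,0]]], force=15)

```text
time_s: 24.25
ee_pos: [521.6, -156.4, 189.4]
ee_rot: [179.5, 0.0, 96.9]
force: [-2.3, -0.0, 2.0]
gripper_width: 28.9
```

>>> move_arm(increments=[[[0,0,0,0,0,0,0],[0,0,0,0,0,0,0],[0,0,0,0,0,0,0]]], force=60)

```text
time_s: 24.62
ee_pos: [521.6, -156.4, 189.4]
ee_rot: [179.5, 0.0, 96.9]
force: [-1.0, -0.1, 0.9]
gripper_width: 27.7
```

>>> move_arm(increments=[[[0,0,0,-0.3,0,0,0],[0,0,0,-0.3,0,0,0],[0,0,0,0,0,0,0]]])

```text
time_s: 25.0
ee_pos: [521.5, -156.3, 192.4]
ee_rot: [179.7, -0.1, 96.9]
force: [2.2, -1.5, -8.0]
gripper_width: 28.2
```

```bash
python3 - <<'E'
from h import *
S()
for n in('scene','top'):
    P=cloud(grab(n));q=P[(np.hypot(P[...,0]-522,P[...,1]+157)<16)&(P[...,2]>190)&(P[...,2]<250)];print(n,len(q),np.percentile(q[:,2],[5,50,95]) if len(q) else '')
E
```

```text
{'time_s': 25.0, 'qpos': [-18.0, 16.3, 95.8, 0.2, 67.6, -25.0], 'ee_pos': [521.5, -156.3, 192.4], 'ee_rot': [179.7, -0.1, 96.9], 'force': [2.2, -1.5, -8.0], 'gripper_width': 28.2}
scene 0 
top 0
```

>>> move_arm(increments=[[[0,0,0,-0.5,0,0,0],[0,0,0,-0.5,0,0,0],[0,0,0,-0.4,0,0,0]]])

```text
time_s: 25.48
ee_pos: [521.4, -156.3, 203.7]
ee_rot: [179.8, -0.1, 96.9]
force: [8.9, -3.4, -34.3]
gripper_width: 28.4
```

>>> move_arm(increments=[[[0,0,0,-0.4,0,0,0],[0,0,0,-0.3,0,0,0]]])

```text
time_s: 25.72
ee_pos: [521.4, -156.3, 203.6]
ee_rot: [-180.0, -0.2, 96.9]
force: [7.4, -3.5, -23.7]
gripper_width: 27.9
```

>>> move_arm(increments=[[[0,0,0,-0.3,0,0,0],[0,0,0,-0.3,0,0,0],[0,0,0,-0.3,0,0,0],[0,0,0,-0.3,0,0,0]]])

```text
time_s: 26.22
ee_pos: [521.3, -156.2, 203.6]
ee_rot: [-179.5, -0.5, 96.9]
force: [6.3, -2.7, -27.4]
gripper_width: 28.4
```

```bash
python3 - <<'E'
from h import *
S()
a=grab('scene');b=grab('wrist')['color']
for _ in range(6): grab('top')
S()
t=grab('top');P=cloud(t)
np.savez('t1.npz',P=P)
for k,(x,y,r,lo_,hi_) in {'bot':(520,442,20,142,156),'jar':(633,177,40,66,82),'tin':(555,313,18,96,114)}.items():
    q=P[(np.hypot(P[...,0]-x,P[...,1]-y)<r)&(P[...,2]>lo_)&(P[...,2]<hi_)];print(k,len(q),q.mean(0).round(1))
A=cv2.resize(a['color'][120:320,130:330],(400,400));B=cv2.resize(b,(400,300));B=np.vstack([B,np.zeros((100,400,3),np.uint8)])
C=cv2.resize(a['color'][130:290,290:450],(400,400),)
cv2.imwrite('pics/end.png',cv2.resize(np.hstack([A,C]),(800,400))[:,:,::-1])
E
```

```text
{'time_s': 26.2, 'qpos': [-18.0, 16.3, 94.1, 0.2, 70.3, -25.0], 'ee_pos': [521.3, -156.2, 203.6], 'ee_rot': [-179.5, -0.5, 96.9], 'force': [6.3, -2.7, -27.4], 'gripper_width': 28.4}
{'time_s': 26.6, 'qpos': [-18.0, 16.3, 94.1, 0.2, 70.3, -25.0], 'ee_pos': [521.2, -156.2, 203.6], 'ee_rot': [-179.5, -0.5, 96.9], 'force': [6.3, -2.0, -27.9], 'gripper_width': 27.8}
bot 118 [524.  440.5 148.8]
jar 461 [632.8 177.6  74.2]
tin 84 [555.  312.8 105.4]
```

View pics/end.png

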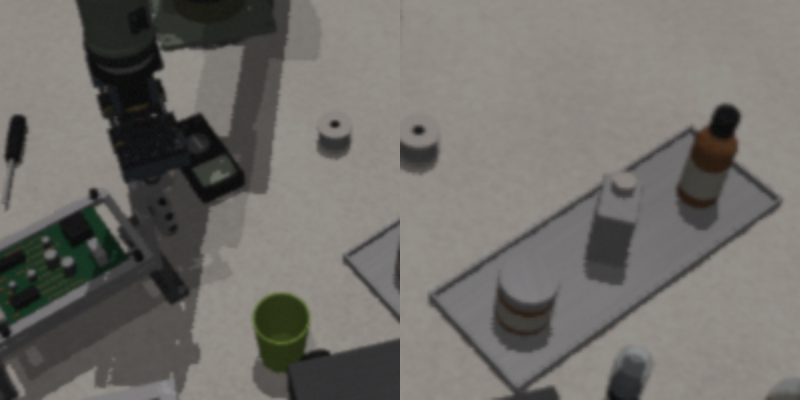

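The bottle stands upright in the tray at about (708,160), with the tin and jar unmoved beside it. The gripper is on the plunger at about (150,150). The pose holds at +14.2 mm with about 27 N against the stop, so I'm handing in.

```bash
python3 -c "
from h import *
print(job.job_done());S()"
```

```text
the job is handed in; nothing more can be done
None
the job is handed in; nothing more can be done
```

I mixed the varnish and am holding the plunger out, so you can turn the board. The job took about 26.6 s of the 72 s allowed.

- **Bottle:** I gripped it from the side, lifted it, rolled it upside down and held it there briefly. It then went back upright in its place in the tray and was released. The cap top now measures about 149 mm above the bench, the same as at the start, with its axis within a few millimetres of where it stood. There was no sign of it slipping in the jaws.
- **Plunger:** I gripped the knob at 60 N and pulled it straight up. The tool rose 14.2 mm against the 14 mm travel. It then stayed still over the last 0.4 s I checked, pulling at about 27 N where the spring alone takes 14 N, so it is on its stop. The gripper hid the knob from the cameras, so this rests on the tool position and force and was not seen directly.
- **Other things:** The jar and tin are within 1 mm of where they were. The spool, cup, screwdriver and meter look undisturbed in the last picture; I did not measure them or the valve again.

No check failed. The only disagreement was that the cameras put the knob's top 2 to 3 mm higher than your figures, and I used your figures.

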